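# Unhook the link from the twin hook and put each away in its tray

## Robot

A 7-joint arm with a two-finger parallel gripper is mounted at the origin on a cart in front of the work surface, level with it; the furniture and walls round the work are solid. World frame = base frame: x ahead of the robot, y to its left, z up, the work surface at z = 0. Lengths are in mm, angles in rad, forces in N, time in s.
With the tool pointing down it reaches from about 400 to 875 mm from the base axis. Payload 6.5 kg.
Tool frame: the origin (TCP) lies at the very end of the fingers, on their centre line; the grasp point (between the pads) lies ctrl.pinch_z behind it (ctrl.pinch_z is the distance from the TCP to the grasp point, in mm); y points along the fingers, z is the direction in which the jaws open and shut, and the axes are right-handed (so a half turn about y gives the same grasp; the last joint's range is limited). The gripper opens to 88 mm and grips with 3 to 60 N. Pads are 18 mm wide; open, the fingers measure 123 mm over their backs; the gripper's body (75 mm by 187 mm) begins 45 mm behind the grasp point.
Start: joints at [1.094, 0.536, -0.004, 1.538, 0.003, 1.067, -0.071], TCP at [259.568, -595.915, 238.716] pointing down, gripper open.
Joint ranges: [-2.7, 2.7], [-0.37, 2.16], [-1.27, 1.26], [0.24, 2.4], [-1.31, 4.45], [0.19, 1.91], [-2.76, 2.76]. Speed limits (rad/s): [2.39, 2.39, 3.14, 3.14, 3.14, 3.14, 3.14].

## Interface

Orientations are given as [roll, pitch, yaw] about the fixed x, y, z axes, in that order (R = Rz(yaw) Ry(pitch) Rx(roll)).
In Python, from plant import ctrl gives the robot as it stands. Calls block until the motion is done:
- ctrl.move_to(position, orientation): joint-space move of the TCP to a pose.
- ctrl.move_l(position, orientation=None, feed=150): straight line of the TCP; orientation=None keeps the orientation; feed is the mean speed in mm/s.
- ctrl.movej(angles): joint-space move.
- ctrl.command_gripper(opening): opening from 0.0 (shut) to 1.0 (fully open); the grip force is fixed at half the most; returns when the fingers have stopped.
- ctrl.dwell(seconds).
- ctrl.inverse_kinematics(position, orientation): joint angles nearest the present ones, or None.
- ctrl.observe(): the state.
- ctrl.read_camera(name): name is "scene" or "top" or "wrist"; returns (picture, depth): 384x512x3 uint8, red, green, blue; 384x512 float32, mm along the optical axis (not along the pixel's ray), 0 where there is no reading.
- ctrl.camera_model(name): a dict with "mtx" (3x3 intrinsics, pixels), "D" ([k1, k2, p1, p2, k3] as OpenCV has them; the pictures are not rectified), "rvec" (rotation vector, rad) and "tvec" (3), from world to camera coordinates, as OpenCV has them; the wrist camera has in their place "tool_from_camera" (4x4, takes a point from camera to tool coordinates, whose origin is the TCP and whose axes are the tool frame's). Camera axes: x right, y down, z forward; pixel columns grow to the right and rows downward; lengths in mm; the calibration is good to about 2 mm. A picture is of the moment at which its call begins: read the wrist's pose just before it. camera_model takes no time and is no camera call.
A pose or a line that the arm cannot do raises ctrl.Unreachable and nothing moves.
- ctrl.job_done(): hands the job in, once; it reports no verdict.
The state is a dict: "clock": time; "qpos": joint angles; "dq": joint speeds; "joint_torque": joint torques, N m; "eef_pos": TCP position; "ee_rot": TCP orientation; "contact_force": force on the tool from outside, world axes, zero at the start; "wrist_torque": the same for the moment, N m; "finger_gap": opening from 0.0 (shut) to 1.0 (fully open).
Only numpy, scipy, OpenCV 4.12 (cv2) and the standard library are available. Lean on these libraries where they do the work, as an engineer would, in place of code of your own. Each camera call takes 0.05 s, during which the arm holds its last target.

## Task

The steel link with the J-shaped end is caught on the two-armed hook on the bench. Leaving the hook standing on the bench, lift the link out of its forked rest, twist it a quarter turn round the post so that its eye clears the hook's two arms, lift it off, and lay it flat in the long tray. Then stand the two-armed hook upright, plate down, in the short tray.

Things in the scene. Friction and masses are not known exactly. Their poses are not given: they have to be found in the camera images.
- twin_hook: Grey cast two-armed (twin) hook, loose, 0.5 kg, 84 mm tall. Origin: underside of its plate, on the post's axis; z up. Plate 96 x 60 x 6 mm, x = -32 to +64. Round collar 40 mm wide to z = 18, post 12 mm thick above, then a head with two 10 mm thick arms along +y and -y that curl down: 52 mm across the arms, undersides of their tips at z = 56 mm.
- hook_fork (a point): Middle of the seat of the twin hook's forked rest, on its plate at x = 56, z = 18 mm (axes of the hook). Two tines, 14 mm apart inside and 12 mm long in x, rise 10 mm above the seat. The link's shank lies between them at the start.
- hook_head (a point): Centre of the twin hook's head block, 74 mm above the plate's underside, axes those of the hook. Block 14 mm along x, 20 mm along y, 20 mm high. Pinch it across x to carry the hook.
- link_eye (a point): Centre of the link's oblong eye, half-way up. Bright steel link, loose, 0.16 kg, flat, 176 mm long, 10 mm thick; z up. Opening 68 mm in x, 28 mm in y (outside 88 x 48). At the start it rings the post, resting on collar and fork, middle 23 mm above the bench, the arms lying across it. A square 10 mm shank runs along +x to x = 112 mm, then a J hook to x = 131, y = +33.
- link_shank (a point): Point on the link's shank, 90 mm from the eye's centre along the link's x, beyond the fork and plate: grip here, across the 10 mm width (y). Axes of the link. Raised 10 mm the link clears the tines; raised 28 mm it strikes the arms. Turned a quarter turn about the post, either way, and centred, it lifts over the arms with 7 mm to spare each side.
- link_tip (a point): Middle of the J hook at the link's end, half-way up: x = 120, y = 10 mm from the eye's centre; axes of the link.
- long_tray: Fixed open wooden tray for the link, the longer and narrower of two, 234 x 116 x 36 mm outside, walls and floor 7 mm. Origin: centre of its underside; x along its length, z up.
- short_tray: Fixed open wooden tray for the twin hook, the shorter and wider of two, 166 x 136 x 36 mm outside, walls and floor 7 mm. Origin: centre of its underside; x along its longer side, z up.
Not all that is in view belongs to the job. Of the things that look like the part that bears link_eye, the larger one is meant.

How it is judged (in metres and radians):
On the way, in this order (a step that is already met when the one before it is completed fails the run):
1. the link is off the twin hook, which still stands on the bench (distance between link_eye and hook_head above 0.11 m and height (world z) of twin_hook below 0.02 m and angle between twin_hook's own z axis and vertical below 0.2 rad), for 0.2 s.
2. the link lies flat in the long tray (x of link_eye in the frame of long_tray between -0.11 and 0.11 m and x of link_tip in the frame of long_tray between -0.11 and 0.11 m and y of link_eye in the frame of long_tray between -0.045 and 0.045 m and y of link_tip in the frame of long_tray between -0.045 and 0.045 m and z of each of link_eye, link_tip in the frame of long_tray below 0.025 m), for 0.2 s.
At the end, for the whole second after the job is handed in: The link lies flat inside the long tray (eye centre and J end both between its walls, less than 25 mm above its underside) and the twin hook stands upright within 0.12 rad on the floor of the short tray (plate less than 15 mm above the tray's underside); the hook is at rest (all of step 2 and x of hook_head in the frame of short_tray between -0.07 and 0.07 m and y of hook_head in the frame of short_tray between -0.06 and 0.06 m and z of twin_hook in the frame of short_tray below 0.015 m and angle between twin_hook's own z axis and vertical below 0.12 rad and linear speed of twin_hook below 0.02 m/s); the robot touches nothing.
It fails at once if the twin hook is lifted off the bench with the link still on it (height (world z) of twin_hook above 0.04 m and distance between link_eye and hook_head below 0.07 m).
It fails at once if the twin hook is tipped over (angle between twin_hook's own z axis and vertical above 0.7 rad).
It also fails if it takes over 64 s, if anything falls off the work surface, if the arm or the gripper's body presses on something with over 40 N, if the wrist force passes 120 N, or if a joint passes its speed limit or range.

## Working session

There is one attempt and no reset: what is moved stays moved. The work goes in short steps, each a Python script; the robot and the scene stay as the last script left them, time stands still between calls to the robot, and variables do not carry over. Pictures are saved under pics/ and viewed, and the job is handed in when it is done.

```bash
ls; mkdir -p pics
python3 - <<'E'
from plant import ctrl
import cv2, numpy as np
for n in ("scene","top","wrist"):
    im,d=ctrl.read_camera(n)
    cv2.imwrite(f"pics/a_{n}.png",im[:,:,::-1]); np.savez(f"pics/a_{n}.npz",im=im,d=d)
    m=ctrl.camera_model(n); print(n,{k:np.round(v,3).tolist() for k,v in m.items()})
s=ctrl.observe(); print(s, ctrl.pinch_z)
E
```

```text
pics
scene {'mtx': [[407.21, 0.0, 262.685], [0.0, 407.21, 193.493], [0.0, 0.0, 1.0]], 'D': [-0.143, 0.0, 0.0, 0.0, 0.0], 'rvec': [1.15, -2.171, 1.102], 'tvec': [313.952, 339.706, 658.012]}
top {'mtx': [[484.004, 0.0, 254.54], [0.0, 484.004, 182.962], [0.0, 0.0, 1.0]], 'D': [-0.104, 0.0, 0.0, 0.0, 0.0], 'rvec': [2.02, -2.175, 0.259], 'tvec': [39.031, 562.838, 1066.522]}
wrist {'mtx': [[277.215, 0.0, 258.217], [0.0, 277.215, 191.234], [0.0, 0.0, 1.0]], 'D': [-0.033, 0.0, 0.0, 0.0, 0.0], 'tool_from_camera': [[-0.0, 0.956, 0.294, -76.788], [-0.001, -0.294, 0.956, -146.621], [1.0, 0.0, 0.001, 0.697], [0.0, 0.0, 0.0, 1.0]]}
{'clock': 0.15, 'qpos': array([ 1.09377096,  0.53695158, -0.00442974,  1.53862243,  0.00261981,
        1.06729816, -0.07120676]), 'dq': array([ 0.00135604, -0.00234999,  0.00052118, -0.00155637, -0.00051469,
       -0.00087473,  0.00011478]), 'joint_torque': array([ 1.89217841e-03, -5.71321321e+01,  9.91998129e-01, -2.51825881e+01,
       -5.61053201e-02,  1.50717620e-02,  1.30261446e-04]), 'eef_pos': array([ 259.38811117, -595.50018163,  238.07597654]), 'ee_rot': array([-1.57206495e+00, -1.17743936e-04, -2.73070068e+00]), 'contact_force': array([ 0.27741357,  0.32497619, -1.19728126]), 'wrist_torque': array([ 0.01605464, -0.02464472, -0.00674931]), 'finger_gap': 1.0009505475682963} 18.700000000000003
```

View pics/a_scene.png

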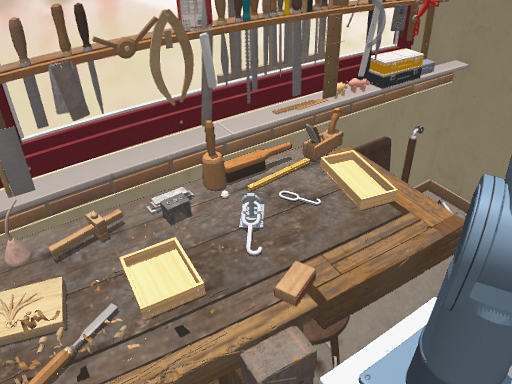

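View pics/a_top.png

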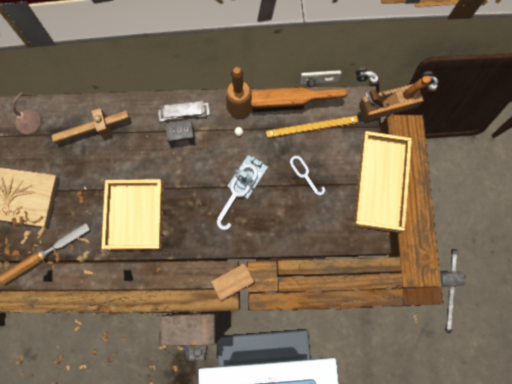

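View pics/a_wrist.png

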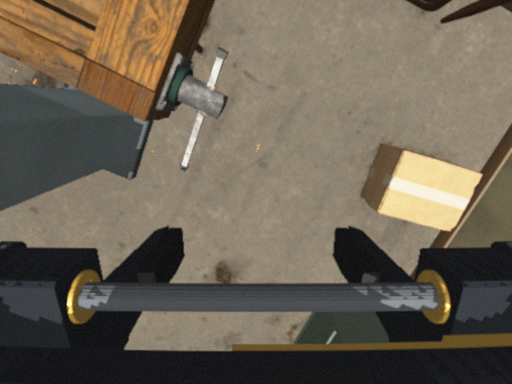

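```bash
cat > h.py <<'E'
import numpy as np, cv2
from plant import ctrl
def cam(name, T=None):
    m=ctrl.camera_model(name); K=np.array(m["mtx"],float); D=np.array(m["D"],float)
    if name!="wrist":
        R=cv2.Rodrigues(np.array(m["rvec"],float))[0]; t=np.array(m["tvec"],float).ravel()
        return K,D,R.T,-R.T@t
    X=T@np.array(m["tool_from_camera"]); return K,D,X[:3,:3],X[:3,3]
def eul(o):
    r,p,y=o; from scipy.spatial.transform import Rotation as Ro
    return Ro.from_euler('xyz',[r,p,y]).as_matrix()
def toolT():
    s=ctrl.observe(); T=np.eye(4); T[:3,:3]=eul(s["ee_rot"]); T[:3,3]=s["eef_pos"]; return T
def ray(px,c,z):
    K,D,R,o=c
    u=cv2.undistortPoints(np.array(px,float).reshape(-1,1,2),K,D).reshape(-1,2)
    d=np.c_[u,np.ones(len(u))]@R.T
    z=np.broadcast_to(z,len(u))
    return o+d*((z-o[2])/d[:,2])[:,None]
def proj(P,c):
    K,D,R,o=c
    rv=cv2.Rodrigues(R.T)[0]
    return cv2.projectPoints(np.array(P,float).reshape(-1,1,3),rv,-R.T@o,K,D)[0].reshape(-1,2)
def down(yaw): return [-np.pi/2,0,yaw]
E
python3 - <<'E'
from h import *
a=np.load('pics/a_top.npz'); im=a['im'][:,:,::-1]
cv2.imwrite('pics/b_top.png',cv2.resize(im[140:240,200:330],None,fx=6,fy=6,interpolation=cv2.INTER_CUBIC))
c=cam("top"); hsv=cv2.cvtColor(im,cv2.COLOR_BGR2HSV)
m=cv2.inRange(hsv,(18,60,140),(35,200,255)); m=cv2.morphologyEx(m,cv2.MORPH_CLOSE,np.ones((7,7)))
for k in cv2.findContours(m,0,2)[0]:
    if cv2.contourArea(k)>2000:
        r=cv2.minAreaRect(k); P=ray(cv2.boxPoints(r),c,36)
        print(np.round(r[0]),P.mean(0).round(1),[np.linalg.norm(P[i]-P[i-1]).round(1) for i in range(4)],[np.degrees(np.arctan2(*(P[i]-P[i-1])[1::-1])).round(1) for i in range(2)]); print(P.round(0).tolist())
b=np.load('pics/a_scene.npz'); im=b['im'][:,:,::-1]
cv2.imwrite('pics/b_scene.png',cv2.resize(im[180:270,210:340],None,fx=6,fy=6,interpolation=cv2.INTER_CUBIC))
E
```

```text
[131. 214.] [518.7 297.3  36. ] [np.float64(139.4), np.float64(174.4), np.float64(144.2), np.float64(172.9)] [np.float64(84.7), np.float64(-1.7)]
[[438.0, 371.0, 36.0], [613.0, 365.0, 36.0], [598.0, 222.0, 36.0], [425.0, 232.0, 36.0]]
[ 21. 198.] [575.9 571.3  36. ] [np.float64(143.6), np.float64(148.1), np.float64(147.4), np.float64(145.1)] [np.float64(74.7), np.float64(-10.1)]
[[523.0, 654.0, 36.0], [669.0, 628.0, 36.0], [627.0, 487.0, 36.0], [485.0, 516.0, 36.0]]
[384. 180.] [ 558.2 -317.6   36. ] [np.float64(117.1), np.float64(241.5), np.float64(123.1), np.float64(242.8)] [np.float64(80.7), np.float64(-11.8)]
[[449.0, -234.0, 36.0], [686.0, -283.0, 36.0], [667.0, -405.0, 36.0], [431.0, -349.0, 36.0]]
```

View pics/b_top.png

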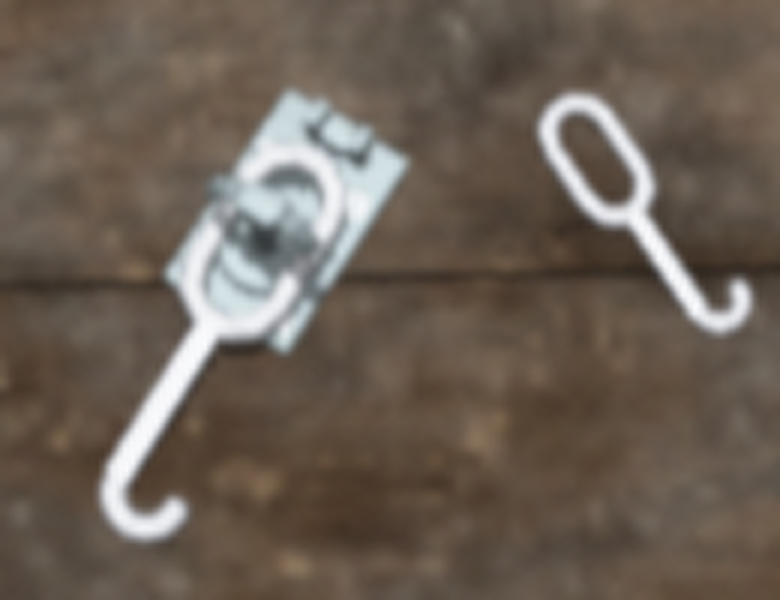

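View pics/b_scene.png

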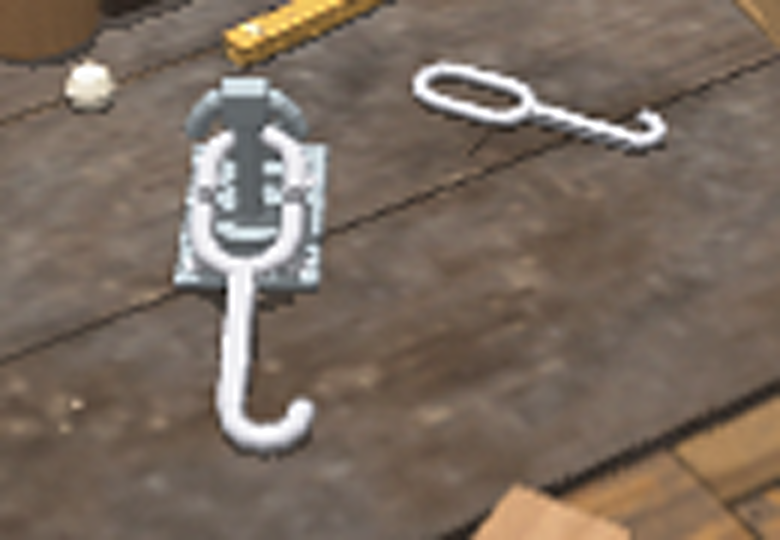

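Run:
```python
from h import *
c=cam("top"); print("cam",c[3])
q=lambda l:[(200+(x-2.5)/6,140+(y-2.5)/6) for x,y in l]
print("plate",ray(q([(290,90),(410,160),(285,350),(165,275)]),c,6).round(0).tolist())
print("tines",ray(q([(325,105),(370,135)]),c,28).round(0).tolist())
print("eye outer far, near/shank root, shank end, Jtip",ray(q([(300,148),(210,330),(115,490),(180,510)]),c,28).round(0).tolist())
print("head?",ray(q([(260,240)]),c,84).round(0).tolist(),ray(q([(260,240)]),c,6).round(0).tolist())
print("arms?",ray(q([(220,190),(312,250)]),c,70).round(0).tolist())
d=np.load('pics/a_top.npz')['d']; 
# depth->world height map
K,D,R,o=c
vv,uu=np.mgrid[140:240,200:330]
u=cv2.undistortPoints(np.c_[uu.ravel(),vv.ravel()].astype(float).reshape(-1,1,2),K,D).reshape(-1,2)
P=(np.c_[u,np.ones(len(u))]*d[140:240,200:330].reshape(-1,1))@R.T+o
Z=P[:,2].reshape(100,130)
np.set_printoptions(linewidth=250)
print(Z[12:60:1,26:70].round(0).astype(int))
```

```text
cam [ 297.84957239   16.68919935 1169.09624527]
plate [[653.0, 8.0, 6.0], [619.0, -40.0, 6.0], [543.0, 18.0, 6.0], [578.0, 65.0, 6.0]]
tines [[639.0, -6.0, 28.0], [625.0, -23.0, 28.0]]
eye outer far, near/shank root, shank end, Jtip [[622.0, 6.0, 28.0], [548.0, 47.0, 28.0], [486.0, 89.0, 28.0], [476.0, 64.0, 28.0]]
head? [[570.0, 24.0, 84.0]] [[590.0, 25.0, 6.0]]
arms? [[595.0, 38.0, 70.0], [568.0, 4.0, 70.0]]
[[ 0 -3  2 ...  2  3 -2]
 [ 1  0  4 ... -2  0  0]
 [ 2  3 -2 ... -1  2  1]
 ...
 [ 0  1 -3 ...  3  1 -1]
 [ 1  0  0 ...  0  1  0]
 [ 2 -7  4 ...  0 -2  1]]
```

```bash
cat >> h.py <<'E'
def snap(tag,name="wrist",crop=None,fx=1):
    T=toolT(); im,d=ctrl.read_camera(name); b=im[:,:,::-1].copy()
    np.savez(f"pics/{tag}.npz",im=b,d=d,T=T)
    v=b if crop is None else b[crop[1]:crop[3],crop[0]:crop[2]]
    cv2.imwrite(f"pics/{tag}.png",cv2.resize(v,None,fx=fx,fy=fx,interpolation=cv2.INTER_CUBIC))
    return T,b,d
E
python3 - <<'E'
from h import *
# IK checks
for p,yd in [((510,74,60),-34),((531,-49,60),53),((639,95,60),-127),((558,-318,150),-12),((558,-318,150),168),((558,-318,150),-90)]:
    q=ctrl.inverse_kinematics(list(p),down(np.radians(yd))); print(p,yd,None if q is None else np.round(q,2))
psi=np.radians(-37.); x=np.array([np.cos(psi),np.sin(psi),0])
t=np.array([565,38,0])
p=t-50*x; p[2]=200
ctrl.move_to(p.tolist(),down(psi)); s=ctrl.observe(); print(s['clock'],s['qpos'].round(2))
snap("c_w")
E
```

```text
(510, 74, 60) -34 [ 0.24  0.67 -0.61  1.97  0.6   0.68  0.23]
(531, -49, 60) 53 [ 0.78  0.93 -1.08  1.91  1.02  0.98  1.7 ]
(639, 95, 60) -127 [ 0.    0.77 -0.32  1.64  0.32  0.78 -1.11]
(558, -318, 150) -12 [ 0.84  0.7  -0.59  1.6   0.45  0.98  1.47]
(558, -318, 150) 168 [ 0.42  0.62  0.04  1.63 -0.03  0.89 -1.31]
(558, -318, 150) -90 [ 0.66  0.64 -0.31  1.61  0.23  0.92  0.27]
2.6833 [ 0.35  0.48 -0.72  1.86  0.39  0.94  0.37]
```

View pics/c_w.png

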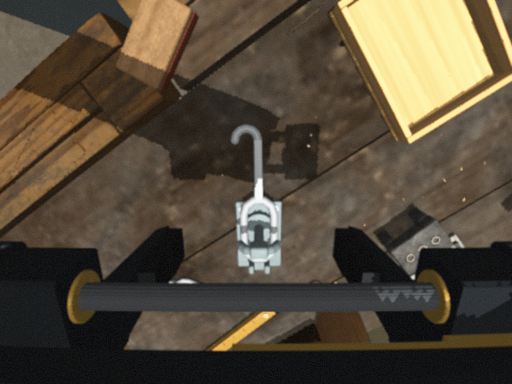

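Run:
```python
from h import *
b=np.load('pics/c_w.npz')['im']
cv2.imwrite('pics/c_w2.png',cv2.resize(b[110:285,205:315],None,fx=4,fy=4,interpolation=cv2.INTER_CUBIC)[:600+100][:, :])
v=cv2.resize(b[175:280,210:310],None,fx=5.5,fy=5.5,interpolation=cv2.INTER_CUBIC); cv2.imwrite('pics/c_w2.png',v); print(v.shape)
```

```text
(578, 550, 3)
```

View pics/c_w2.png

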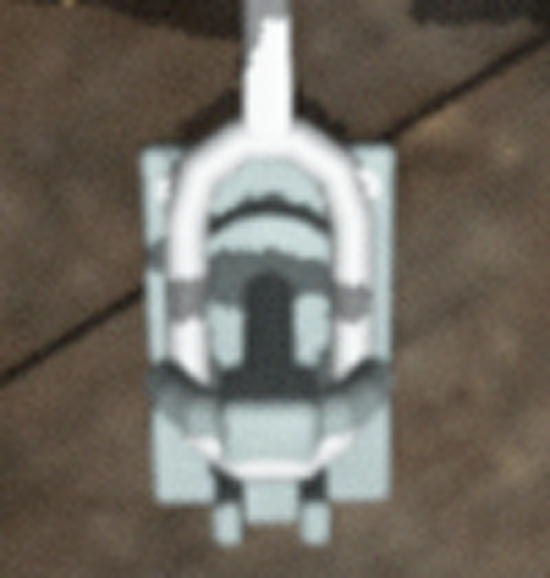

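Run:
```python
from h import *
def cloud(name,f,T,box):
    z=np.load(f); im=z['im']; d=z['d']; c=cam(name,T if T is not None else None)
    if f.startswith('pics/a_'): im=im[:,:,::-1]
    K,D,R,o=c; x0,y0,x1,y1=box
    vv,uu=np.mgrid[y0:y1,x0:x1]
    u=cv2.undistortPoints(np.c_[uu.ravel(),vv.ravel()].astype(float).reshape(-1,1,2),K,D).reshape(-1,2)
    P=(np.c_[u,np.ones(len(u))]*d[y0:y1,x0:x1].reshape(-1,1))@R.T+o
    return P, im[y0:y1,x0:x1].reshape(-1,3)
psi=np.radians(-37.); ex=np.array([np.cos(psi),np.sin(psi)]); ey=np.array([-ex[1],ex[0]])
o=np.array([585,23.])
for name,f,box in (("wrist",'pics/c_w.npz',(205,110,315,285)),("top",'pics/a_top.npz',(205,150,275,235)),("scene",'pics/a_scene.npz',(225,185,280,260))):
    z=np.load(f); T=z['T'] if 'T' in z else None
    P,C=cloud(name,f,T,box)
    a=(P[:,:2]-o)@ex; b=(P[:,:2]-o)@ey
    hsv=cv2.cvtColor(C[None],cv2.COLOR_BGR2HSV)[0]
    br=(hsv[:,1]<40)&(hsv[:,2]>110)
    print(name)
    for lo in range(-150,75,10):
        k=br&(a>=lo)&(a<lo+10)&(abs(b)<40)
        if k.sum()>2: print(lo,k.sum(),"z pct",np.percentile(P[k,2],[10,50,90]).round(0),"b",np.percentile(b[k],[5,50,95]).round(0))
```

```text
wrist
-150 13 z pct [347. 347. 347.] b [-0. -0. -0.]
-130 109 z pct [ 9. 10. 11.] b [-26. -15.  -5.]
-120 130 z pct [10. 12. 13.] b [-31. -10.   0.]
-110 74 z pct [12. 13. 14.] b [-30.  -2.   3.]
-100 69 z pct [14. 15. 16.] b [-6. -1.  3.]
-90 55 z pct [16. 16. 17.] b [-5. -1.  3.]
-80 60 z pct [17. 18. 19.] b [-5. -1.  3.]
-70 65 z pct [18. 20. 21.] b [-5. -1.  4.]
-60 64 z pct [20. 21. 22.] b [-5. -0.  4.]
-50 87 z pct [ 1. 22. 24.] b [-6. -1.  6.]
-40 211 z pct [21. 24. 25.] b [-17.   0.  17.]
-30 310 z pct [ 6.  8. 26.] b [-28.  -0.  26.]
-20 352 z pct [ 6. 18. 27.] b [-27.  -1.  27.]
-10 419 z pct [ 8. 29. 85.] b [-24.   3.  25.]
0 449 z pct [ 7. 31. 85.] b [-26.   1.  26.]
10 182 z pct [ 6. 19. 31.] b [-30.  -8.  28.]
20 48 z pct [6. 7. 7.] b [-30. -11.  29.]
30 77 z pct [32. 35. 36.] b [-18.   3.  20.]
40 84 z pct [ 6.  7. 35.] b [-29.  -2.  29.]
50 266 z pct [ 6.  8. 29.] b [-28.   0.  28.]
60 112 z pct [ 1.  7. 20.] b [-28.   0.  28.]
70 24 z pct [-0.  0.  1.] b [-16.  -1.  16.]
top
-130 48 z pct [-0.  8. 12.] b [-27. -15.  -1.]
-120 52 z pct [ 1.  9. 13.] b [-32. -14.   3.]
[... 1013 characters left out ...]
pct [13. 15. 18.] b [-4.  0.  4.]
-80 20 z pct [ 0. 17. 18.] b [-6. -1.  8.]
-70 20 z pct [-2. 17. 20.] b [-5. -2. 39.]
-60 14 z pct [19. 21. 22.] b [-5.  0.  3.]
-50 24 z pct [18. 21. 24.] b [-10.  -2.   9.]
-40 63 z pct [ 4. 20. 24.] b [-22.  -4.  23.]
-30 63 z pct [ 4.  7. 26.] b [-29. -14.  26.]
-20 73 z pct [ 6. 18. 26.] b [-27.  -4.  26.]
-10 135 z pct [ 8. 41. 83.] b [-25.   2.  23.]
0 61 z pct [ 6. 27. 82.] b [-25.  -5.  27.]
10 40 z pct [ 4. 20. 31.] b [-29.  -9.  28.]
20 42 z pct [ 5. 31. 33.] b [-29. -11.  28.]
30 37 z pct [ 4.  7. 33.] b [-29.  -7.  17.]
40 23 z pct [-0.  5.  7.] b [-30.  -7.  28.]
50 20 z pct [3. 5. 7.] b [-30. -21.  29.]
60 7 z pct [2. 4. 6.] b [-29. -27.  15.]
```

```bash
cat >> h.py <<'E'
def cloud(name,f,box=(0,0,512,384)):
    z=np.load(f); im=z['im']; d=z['d']; c=cam(name,z['T'] if 'T' in z else None)
    if f.startswith('pics/a_'): im=im[:,:,::-1]
    K,D,R,o=c; x0,y0,x1,y1=box
    vv,uu=np.mgrid[y0:y1,x0:x1]
    u=cv2.undistortPoints(np.c_[uu.ravel(),vv.ravel()].astype(float).reshape(-1,1,2),K,D).reshape(-1,2)
    P=(np.c_[u,np.ones(len(u))]*d[y0:y1,x0:x1].reshape(-1,1))@R.T+o
    C=np.ascontiguousarray(im[y0:y1,x0:x1]).reshape(-1,3)
    return P,C,cv2.cvtColor(C[None],cv2.COLOR_BGR2HSV)[0]
E
python3 - <<'E'
from h import *
psi=np.radians(-37.); ex=np.array([np.cos(psi),np.sin(psi)]); ey=np.array([-ex[1],ex[0]])
o=np.array([585,23.])
for name,f,box in (("wrist",'pics/c_w.npz',(205,110,315,285)),("top",'pics/a_top.npz',(205,150,275,235))):
    P,C,h=cloud(name,f,box); a=(P[:,:2]-o)@ex; b=(P[:,:2]-o)@ey
    k=(P[:,2]>79)&(P[:,2]<92)&(abs(a)<40)&(abs(b)<40)
    r=cv2.minAreaRect(P[k,:2].astype(np.float32)); print(name,"head",k.sum(),P[k].mean(0).round(1),r)
    k=(abs(P[:,2]-6.5)<3)&(h[:,1]<50)&(h[:,2]>110)&(a>-40)&(abs(b)<40)
    r=cv2.minAreaRect(P[k,:2].astype(np.float32)); print("plate",k.sum(),r)
    pb=(np.array(r[0])-o); print("  plate ctr a,b",pb@ex,pb@ey)
    k=(h[:,1]<50)&(h[:,2]>110)&(a<-50)&(a>-105)&(abs(b)<12)&(P[:,2]>9)&(P[:,2]<30)
    vx=cv2.fitLine(P[k].astype(np.float32),cv2.DIST_HUBER,0,.01,.01).ravel(); print("shank",k.sum(),vx.round(3),"dir",np.degrees(np.arctan2(vx[1],vx[0])),"tilt",np.degrees(np.arcsin(vx[2])), "ab",(vx[3:5]-o)@ex,(vx[3:5]-o)@ey)
    k=(h[:,1]<50)&(h[:,2]>110)&(a<-100)&(P[:,2]>4)&(P[:,2]<20); print("J min a",np.percentile(a[k],[0,1,3]),"min b",np.percentile(b[k],[0,1,3]))
    k=(h[:,1]<50)&(h[:,2]>110)&(a>20)&(a<60)&(P[:,2]>29)&(P[:,2]<40); print("eye max a",np.percentile(a[k],[97,99,100]), P[k,2].mean())
E
```

```text
wrist head 290 [585.3  22.6  83.3] ((586.5762329101562, 22.609107971191406), (31.37617301940918, 14.273635864257812), 52.00502395629883)
plate 738 ((599.1864624023438, 12.352890014648438), (59.89374542236328, 95.5227279663086), 53.75082778930664)
  plate ctr a,b 17.7374033787993 0.034466085431296645
shank 346 [ 8.06000e-01 -5.73000e-01  1.47000e-01  5.22355e+02  6.90910e+01
  1.77160e+01] dir -35.3984 tilt 8.481211 ab -77.7685121282581 -0.8905692788041312
J min a [-127.54849775 -126.45526029 -126.34156628] min b [-32.07404366 -31.90722699 -30.68595089]
eye max a [57.89730924 58.30683131 58.58920883] 33.84065077507677
top head 65 [584.7  22.2  83.5] ((584.8532104492188, 22.944080352783203), (33.58544921875, 14.552153587341309), 58.99977493286133)
plate 322 ((599.7162475585938, 13.532894134521484), (63.44968795776367, 104.2092514038086), 51.98446273803711)
  plate ctr a,b 17.450364410555594 1.2956919436382204
shank 102 [ 8.03000e-01 -5.79000e-01  1.37000e-01  5.23044e+02  6.86510e+01
  1.76900e+01] dir -35.795567 tilt 7.882086 ab -76.95378052549773 -0.8281600146483253
J min a [-128.70943738 -127.90652784 -127.15033508] min b [-33.32423995 -32.25555938 -31.74697063]
eye max a [57.45811556 58.62559753 59.30184736] 33.45824158020822
```

```bash
cat >> h.py <<'E'
from scipy.spatial.transform import Rotation as Ro
M=np.array([[-1,0,0],[0,0,-1],[0,-1,0]]).T  # columns: tool axes in link
M=np.column_stack([(-1,0,0),(0,0,-1),(0,-1,0)]).astype(float)
G=np.array([78,0,-9.5]) # TCP in link frame
def link_R(yaw,tilt): return Ro.from_euler('ZY',[yaw,tilt],degrees=True).as_matrix()
def tool_for(eye,yaw,tilt,off=(0,0,0)):
    R=link_R(yaw,tilt); p=np.array(eye,float)+R@(G+np.array(off,float))
    return p.tolist(), Ro.from_matrix(R@M).as_euler('xyz').tolist()
def link_now():
    T=toolT(); R=T[:3,:3]@M.T; eye=T[:3,3]-R@G
    return eye,np.degrees(np.arctan2(R[1,0],R[0,0])),np.degrees(np.arcsin(-R[2,0]))
POST=np.array([585.8,22.3]); PSI=-36.5
EYE0=np.array([587.3,22.4,24.5]); YAW0=144.5; TILT0=8.3
def st(msg=""):
    s=ctrl.observe(); print(msg,round(s['clock'],2),s['eef_pos'].round(1),s['ee_rot'].round(3),"F",s['contact_force'].round(1),"gap",round(s['finger_gap']*88,1)); return s
E
python3 - <<'E'
from h import *
st()
print(tool_for(EYE0,YAW0,TILT0))
p,o=tool_for(EYE0,YAW0,TILT0,(0,0,50)); ctrl.move_l(p,o,feed=200); st()
p,o=tool_for(EYE0,YAW0,TILT0); ctrl.move_l(p,o,feed=60); st()
snap("d_w"); snap("d_s","scene",(210,150,340,270),5)
E
```

```text
2.73 [525.3  67.  199.9] [-1.571 -0.    -0.648] F [ 0.9 -0.3  0.8] gap 88.1
([525.5805774681588, 66.4240362465685, 3.8397213257688776], [-1.5707963267948966, -0.14486232791552922, -0.6195918844579871])
 3.62 [520.4  70.7  53.9] [-1.57  -0.145 -0.62 ] F [-0.1  0.1  0.7] gap 88.2
 4.6 [525.8  66.6   4.1] [-1.57  -0.145 -0.62 ] F [-0.1  0.2 -0.7] gap 88.0
```

View pics/d_w.png

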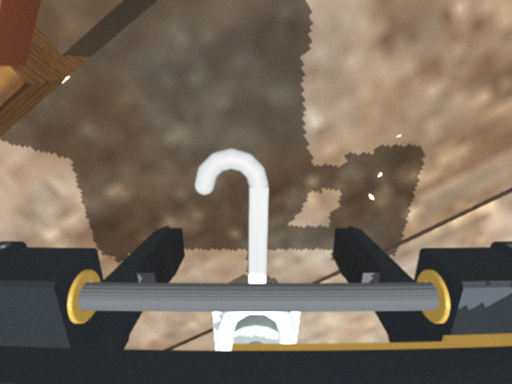

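View pics/d_s.png

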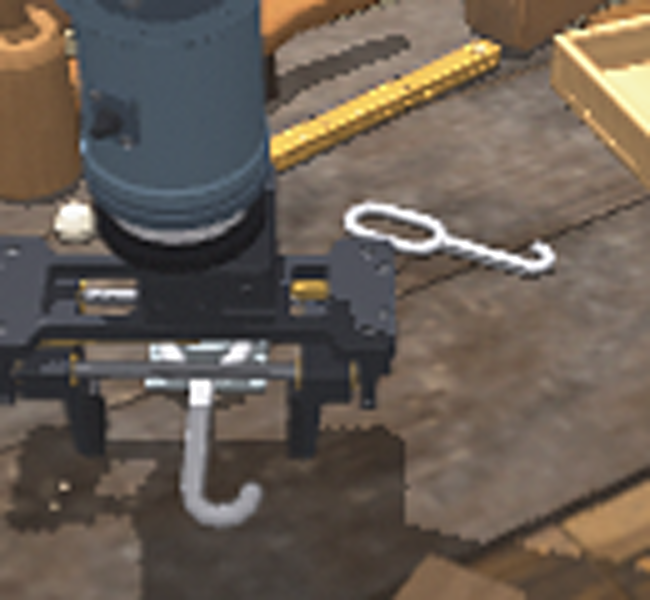

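Run:
```python
from h import *
ctrl.command_gripper(0.0); st("closed")
# level about the eye while raising; check IK of the path first
import itertools
e0=EYE0; tgt=np.array([*POST,36.])
for f in (0.35,0.7,1.0):
    p,o=tool_for(e0+(tgt-e0)*f,YAW0,TILT0*(1-f)); ctrl.move_l(p,o,feed=60)
st("lifted"); print(link_now())
snap("e_w"); snap("e_s","scene",(210,150,340,270),5)
for y in (150,165,180,195,210,225,233.5):
    p,o=tool_for(tgt,y,0); q=ctrl.inverse_kinematics(p,o); print(y,None if q is None else np.round(q,2))
for y in (130,110,90,70,53.5):
    p,o=tool_for(tgt,y,0); q=ctrl.inverse_kinematics(p,o); print(y,None if q is None else np.round(q,2))
```

```text
closed 5.87 [525.7  66.5   3.9] [-1.571 -0.145 -0.619] F [ 0.4 -0.3  1.4] gap 9.4
lifted 6.7 [522.4  67.5  26.1] [-1.571 -0.002 -0.62 ] F [-0.6  0.3 -2. ] gap 9.5
(array([585.85625907,  22.11728441,  35.73133419]), np.float64(144.45017733303789), np.float64(0.09931476526773404))
150 [ 0.26  0.75 -0.6   1.96  0.69  0.64  0.26]
165 [ 0.34  0.76 -0.66  1.98  0.75  0.66  0.5 ]
180 [ 0.42  0.77 -0.71  1.99  0.81  0.69  0.75]
195 [ 0.5   0.8  -0.77  1.98  0.86  0.72  1.02]
210 [ 0.57  0.84 -0.83  1.96  0.91  0.77  1.29]
225 [ 0.63  0.88 -0.88  1.93  0.95  0.82  1.57]
233.5 [ 0.65  0.9  -0.91  1.9   0.97  0.85  1.72]
130 [ 0.16  0.75 -0.52  1.91  0.6   0.64 -0.04]
110 [ 0.08  0.75 -0.44  1.85  0.51  0.65 -0.32]
90 [ 0.02  0.77 -0.37  1.78  0.41  0.67 -0.58]
70 [-0.03  0.79 -0.28  1.72  0.32  0.68 -0.83]
53.5 [-0.06  0.8  -0.21  1.67  0.24  0.7  -1.03]
```

View pics/e_w.png

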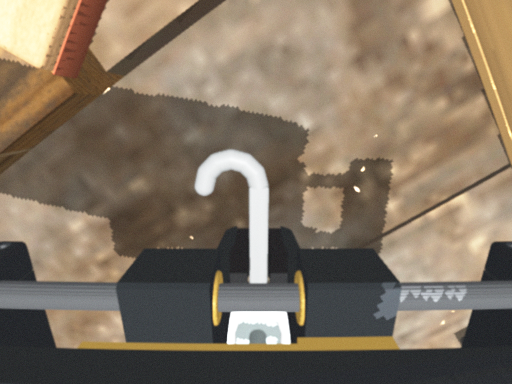

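View pics/e_s.png

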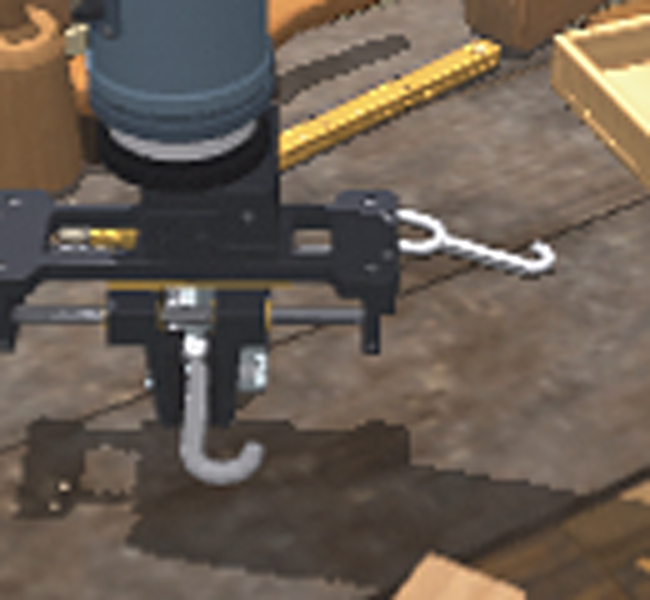

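```bash
cat >> h.py <<'E'
def linkcheck(f):
    T=np.load(f)['T']; P,C,h=cloud("wrist",f,(150,100,320,350))
    R=T[:3,:3]@M.T; eye=T[:3,3]-R@G
    L=(P-eye)@R
    k=(h[:,1]<50)&(h[:,2]>110)&(L[:,0]>88)&(abs(L[:,2]-4)<6)&(abs(L[:,1]-12)<26)
    j=k&(L[:,0]>115); s=k&(L[:,0]<108)&(abs(L[:,1])<10)
    print("J max x (131)",np.percentile(L[k,0],99),"max y (33)",np.percentile(L[k,1],99),"shank y",np.percentile(L[s,1],[3,50,97]).round(1),"top z shank(5)",np.median(L[s,2]),"J z(5)",np.median(L[j,2]))
E
python3 - <<'E'
from h import *
linkcheck('pics/e_w.npz')
E
```

```text
J max x (131) 131.7605834135818 max y (33) 30.500413977877223 shank y [-5.3 -0.2  4.4] top z shank(5) 4.808399060959137 J z(5) 4.148746234030249
```

Run:
```python
from h import *
tgt=np.array([*POST,36.])
for y in np.linspace(YAW0,PSI+270,9)[1:]:
    p,o=tool_for(tgt,y,0); ctrl.move_l(p,o,feed=80)
    s=ctrl.observe(); f=s['contact_force']
    print(round(s['clock'],2),np.round(y,1),f.round(1),s['qpos'].round(2)[[2,6]])
    if np.linalg.norm(f)>12: print("STOP"); break
print(link_now()); snap("f_w"); snap("f_s","scene",(180,130,340,250),5)
snap("f_t","top",(200,130,330,230),6)
linkcheck('pics/f_w.npz')
```

```text
7.14 155.6 [ 0.9 -0.1 -1.8] [-0.62  0.34]
7.48 166.8 [-0.2 -0.8 -1.2] [-0.66  0.52]
7.83 177.9 [-0.2 -0.2 -1.5] [-0.7   0.71]
8.17 189.0 [ 0.3  0.7 -1.8] [-0.74  0.91]
8.51 200.1 [ 0.5 -0.1 -1.7] [-0.78  1.11]
8.85 211.2 [-1.3  0.5 -2.9] [-0.82  1.32]
9.19 222.4 [-1.   0.1 -2.1] [-0.86  1.52]
9.53 233.5 [-1.1 -0.2 -1.8] [-0.89  1.73]
(array([585.63095805,  23.03161506,  35.99792367]), np.float64(-126.82875610766352), np.float64(0.027088444251887257))
J max x (131) 132.4355186557973 max y (33) 31.880600020807112 shank y [-4.   0.7  5.3] top z shank(5) 4.796644887004032 J z(5) 4.050016072365423
```

View pics/f_s.png

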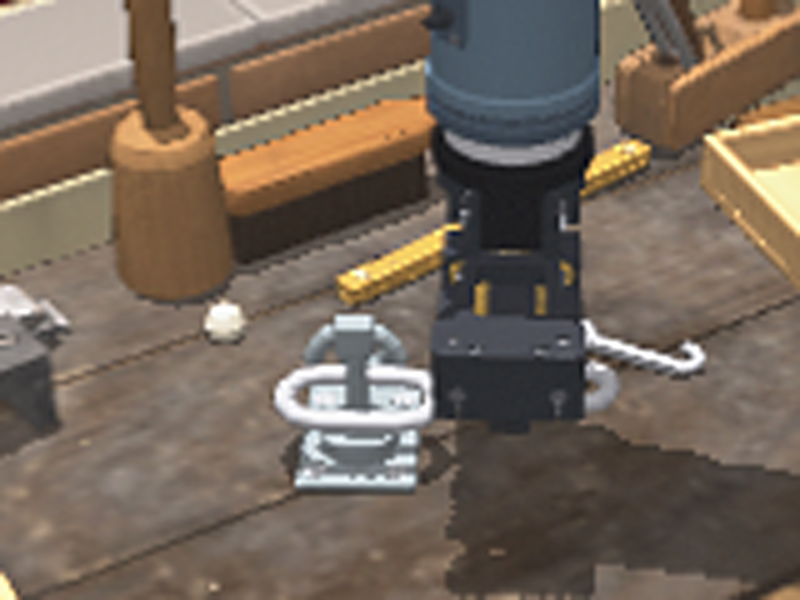

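View pics/f_t.png

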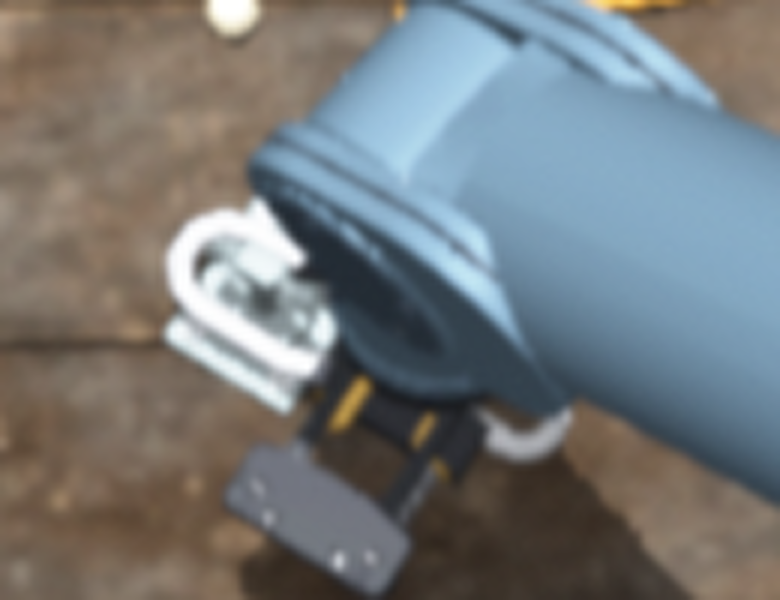

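View pics/f_w.png

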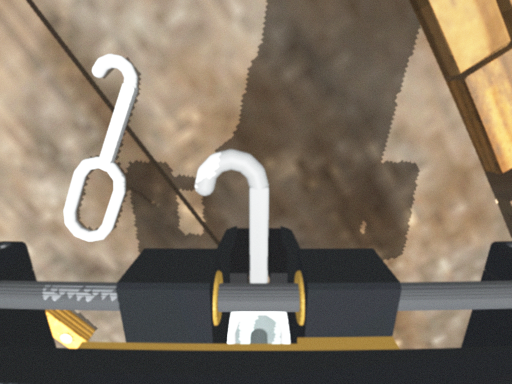

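Run:
```python
from h import *
y=PSI+270
for z in (48,60,72,84,96,110,125):
    p,o=tool_for([*POST,z],y,0); ctrl.move_l(p,o,feed=80)
    s=ctrl.observe(); f=s['contact_force']; print(round(s['clock'],2),z,f.round(1))
    if np.linalg.norm(f)>10: print("STOP"); break
snap("g_s","scene",(180,130,340,250),5)
T=-11.8
for yy,xy in ((-12+0,(558,-318)),):
    pass
for y in (220,200,180,168,348-360+360):
    p,o=tool_for([558,-318,120],y,0); q=ctrl.inverse_kinematics(p,o); print(y,None if q is None else np.round(q,2))
```

```text
9.98 48 [-0.5 -1.2 -1.7]
10.28 60 [ 0.6  0.8 -1.4]
10.58 72 [ 0.5 -0.6 -1.6]
10.88 84 [-0.4 -0.1 -1.3]
11.18 96 [-0.   0.9 -2.2]
11.51 110 [-0.4 -0.6 -1.8]
11.84 125 [-0.1  0.4 -1.5]
220 [ 1.18  0.85 -0.93  1.67  0.79  1.03  2.25]
200 [ 1.15  0.79 -0.88  1.74  0.73  0.97  1.9 ]
180 [ 1.09  0.74 -0.82  1.8   0.67  0.91  1.54]
168 [ 1.05  0.71 -0.78  1.82  0.64  0.89  1.32]
348 [-0.15  1.08  1.08  1.46 -0.99  1.2  -0.7 ]
```

View pics/g_s.png

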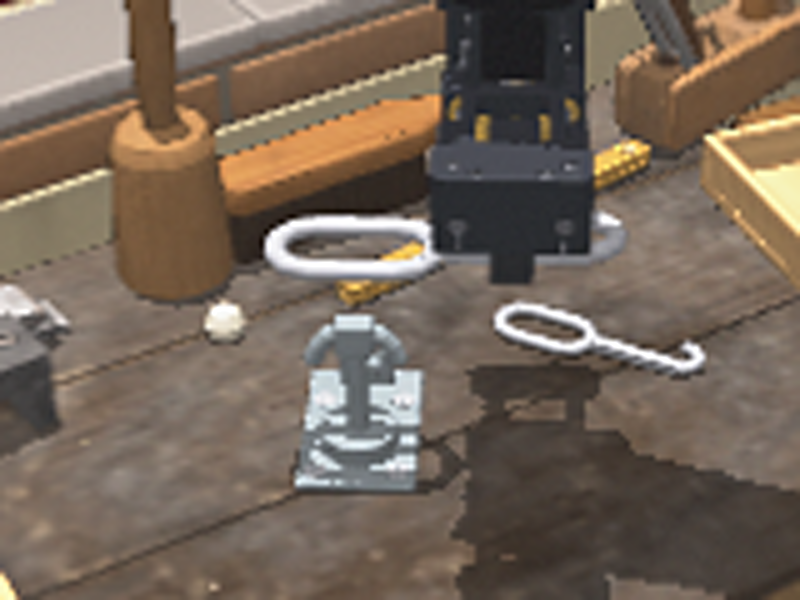

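Run:
```python
from h import *
for name,f in (("top",'pics/a_top.npz'),("scene",'pics/a_scene.npz')):
    P,C,h=cloud(name,f)
    for nm,c,r in (("long",(558,-318),135),("short",(518,297),115)):
        k=(np.hypot(P[:,0]-c[0],P[:,1]-c[1])<r)&(abs(P[:,2]-36)<4)
        q=P[k,:2].astype(np.float32)
        hull=cv2.convexHull(q); rr=cv2.minAreaRect(q); print(name,nm,k.sum(),P[k,2].mean(),np.round(rr[0],1),np.round(rr[1],1),round(rr[2],1))
        k=(np.hypot(P[:,0]-c[0],P[:,1]-c[1])<55); print("  floor z",np.median(P[k,2]))
```

```text
top long 729 36.23344661104825 [ 557.3 -317.2] [117.  234.6] 77.5
  floor z 8.141542197317676
top short 701 36.119432058527686 [519.8 296.6] [138.6 168. ] 86.9
  floor z 7.705630405018837
scene long 462 35.51556162761829 [ 556.3 -317.3] [119.7 241. ] 76.7
  floor z 6.710296799976163
scene short 772 35.20892932350794 [519.5 297.3] [137.4 169.2] 86.5
  floor z 6.587237565128419
```

Run:
```python
from h import *
LT=np.array([557.2,-317.2]); ty=-12.5; a=np.radians(ty)
X=np.array([np.cos(a),np.sin(a)]); Y=np.array([-X[1],X[0]])
eye=LT+43.5*X+4.5*Y; yw=ty+180
# first translate off in link direction-ish then turn
p,o=tool_for([*( (POST+eye)/2),125],200,0); ctrl.move_l(p,o,feed=220); st()
p,o=tool_for([*eye,90],yw,0); ctrl.move_l(p,o,feed=220); st()
snap("h_w"); snap("h_t","top",(330,110,460,250),4)
print(link_now())
```

```text
12.67 [ 520.1 -174.8  115.6] [-1.57e+00 -1.00e-03  3.53e-01] F [-1.   0.5 -1.4] gap 9.4
 13.43 [ 525.2 -302.7   80.7] [-1.569 -0.    -0.213] F [-0.9  0.8 -1.5] gap 9.5
(array([ 601.49534949, -319.16342661,   90.51315773]), np.float64(167.77698743709948), np.float64(0.025578630446513453))
```

View pics/h_w.png

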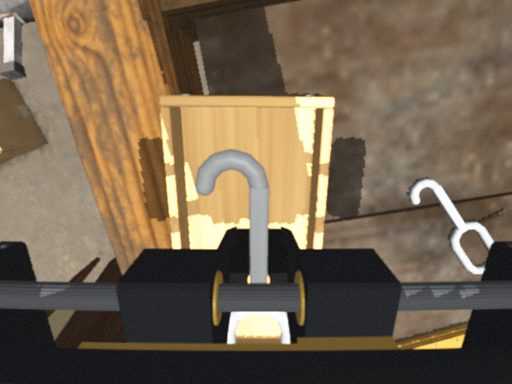

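View pics/h_t.png

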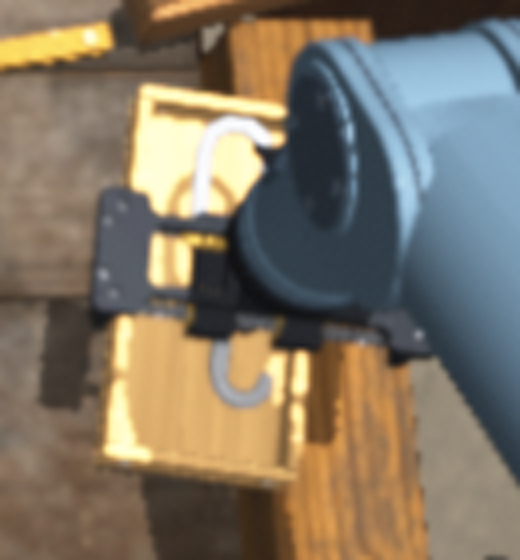

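Run:
```python
from h import *
LT=np.array([557.2,-317.2]); ty=-12.5; a=np.radians(ty)
X=np.array([np.cos(a),np.sin(a)]); Y=np.array([-X[1],X[0]])
eye=LT+43.5*X+4.5*Y; yw=ty+180
for z,f in ((40,120),(24,60),(18.3,30)):
    p,o=tool_for([*eye,z],yw,0); ctrl.move_l(p,o,feed=f); s=st(z)
    if np.linalg.norm(s['contact_force'])>12: break
ctrl.command_gripper(0.28); st("open"); ctrl.dwell(0.2)
p,o=tool_for([*eye,130],yw,0); ctrl.move_l(p,o,feed=200); st()
snap("i_w"); snap("i_s","scene",(290,130,440,230),5)
```

```text
40 14.09 [ 524.7 -305.    30.5] [-1.57   0.    -0.218] F [-0.1 -0.1 -2. ] gap 9.8
24 14.51 [ 524.3 -305.2   14.2] [-1.571e+00  1.000e-03 -2.180e-01] F [-0.1 -0.6 -0.9] gap 9.7
18.3 14.85 [ 524.4 -305.3    8.7] [-1.571  0.    -0.218] F [-0.5 -0.3 -0.7] gap 9.5
open 15.27 [ 524.6 -305.4    9. ] [-1.571 -0.    -0.218] F [ 0.8 -0.  -0.1] gap 24.3
 16.18 [ 523.7 -305.4  119.6] [-1.571e+00  1.000e-03 -2.180e-01] F [ 0.6 -0.1  0.5] gap 24.8
```

View pics/i_w.png

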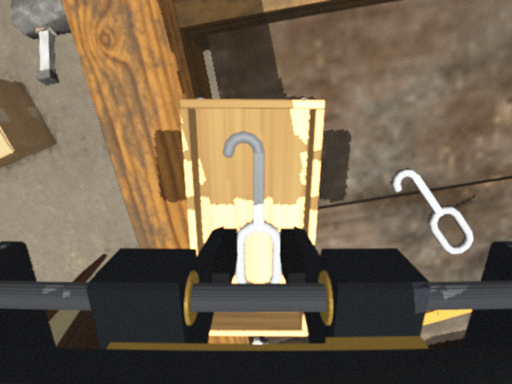

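View pics/i_s.png

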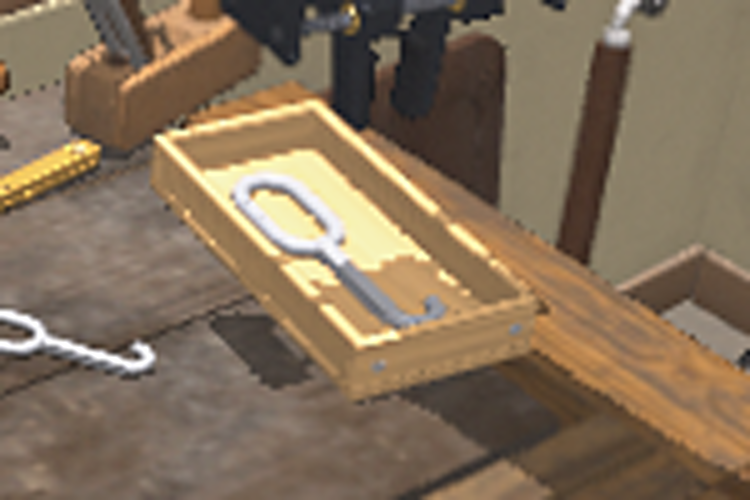

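Run:
```python
from h import *
yw=np.radians(PSI-90)
s=ctrl.observe(); p=s['eef_pos'].copy(); p[2]=190
ctrl.move_l(p.tolist(),feed=250)
ctrl.move_to([*POST,200],down(yw)); ctrl.command_gripper(0.6); s=st(); print(s['qpos'].round(2))
snap("j_w"); snap("j_t","top",(330,110,460,250),4)
P,C,h=cloud("wrist",'pics/j_w.npz')
psi=np.radians(PSI); ex=np.array([np.cos(psi),np.sin(psi)]); ey=np.array([-ex[1],ex[0]])
a=(P[:,:2]-POST)@ex; b=(P[:,:2]-POST)@ey
n=(abs(a)<80)&(abs(b)<50)
k=n&(P[:,2]>80)&(P[:,2]<92); r=cv2.minAreaRect(P[k,:2].astype(np.float32)); print("head",k.sum(),P[k].mean(0).round(1),r, "a rng",np.percentile(a[k],[2,98]),"b",np.percentile(b[k],[2,98]))
k=n&(abs(P[:,2]-6.5)<2.5)&(h[:,1]<50); r=cv2.minAreaRect(P[k,:2].astype(np.float32)); c=np.array(r[0])-POST; print("plate",r,c@ex,c@ey)
# link in long tray
P,C,h=cloud("top",'pics/j_t.npz'); ty=np.radians(-12.5); X=np.array([np.cos(ty),np.sin(ty)]);Y=np.array([-X[1],X[0]])
LT=np.array([557.2,-317.2]); a=(P[:,:2]-LT)@X; b=(P[:,:2]-LT)@Y
k=(abs(a)<108)&(abs(b)<49)&(h[:,1]<50)&(h[:,2]>90)
print("link",k.sum(),"x",np.percentile(a[k],[1,99]),"y",np.percentile(b[k],[1,99]),"z",np.percentile(P[k,2],[5,50,95]))
```

```text
19.3 [585.8  22.3 200. ] [-1.571  0.    -2.208] F [ 0.3 -0.1  0.1] gap 53.1
[ 0.2   0.51 -0.42  1.73  0.24  0.96 -0.95]
head 296 [586.7  22.5  83.9] ((586.0110473632812, 21.869808197021484), (27.221521377563477, 12.986237525939941), 53.75857925415039) a rng [-6.01017705  6.88398999] b [-11.50815999  12.13792488]
plate ((599.2040405273438, 12.248981475830078), (59.045196533203125, 95.56995391845703), 53.48958206176758) 16.753504786132638 -0.10655145664217584
link 935 x [-87.17639518  98.93734557] y [-27.61031846  44.39168592] z [ 5.25148014 12.97503498 20.38851535]
```

View pics/j_w.png

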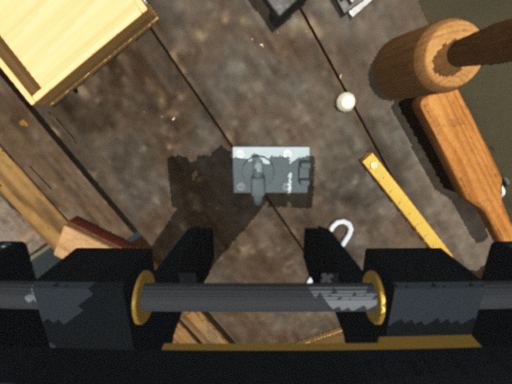

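View pics/j_t.png

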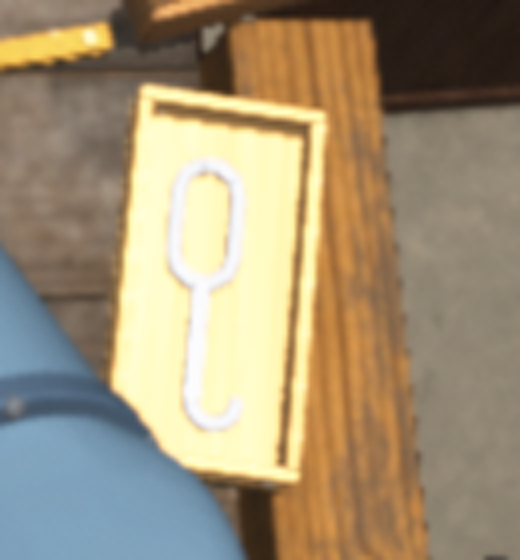

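Run:
```python
from h import *
P0=POST+0.4*np.array([.8,-.6])
ctrl.move_l([*P0,80],feed=150); st()
ctrl.move_l([*P0,54],feed=70); s=st()
ctrl.command_gripper(0.0); st("closed")
snap("k_s","scene",(180,130,340,250),5)
ctrl.move_l([*P0,64],feed=50); st("up"); ctrl.dwell(.1)
snap("k2_s","scene",(180,130,340,250),5)
```

```text
20.35 [586.9  22.2  80.8] [-1.570e+00  1.000e-03 -2.208e+00] F [-0.2 -0.8 -0.8] gap 52.9
 20.88 [585.9  22.1  53.6] [-1.571 -0.    -2.208] F [-0.5 -0.2 -0. ] gap 52.6
closed 21.55 [586.   22.2  54.1] [-1.571 -0.    -2.208] F [-1.3 -0.3  2.3] gap 13.6
up 21.95 [586.1  21.9  64.1] [-1.571  0.    -2.208] F [ 1.  -0.7 -6.6] gap 13.4
```

View pics/k2_s.png

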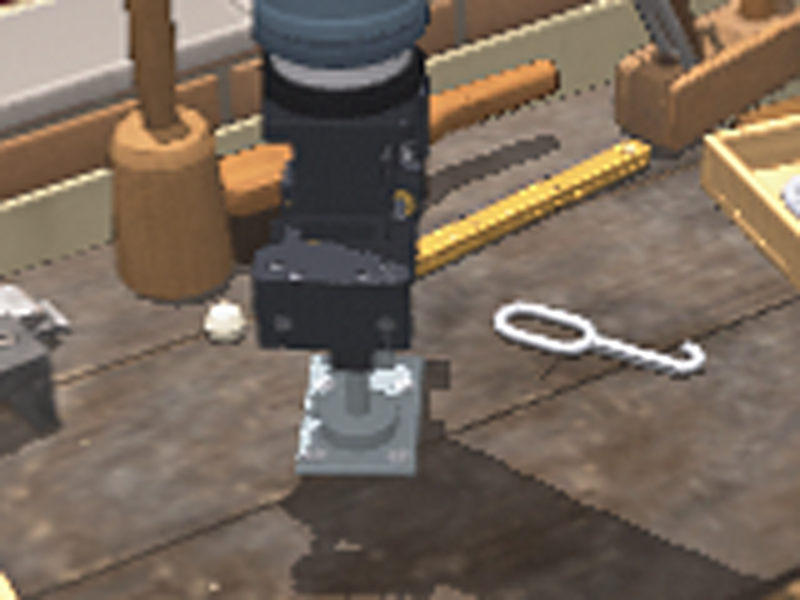

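Run:
```python
from h import *
ST=np.array([519.7,296.7]); a=np.radians(-3.1); X=np.array([np.cos(a),np.sin(a)])
t=ST-16*X; o=down(np.radians(-93.1))
P0=POST+0.4*np.array([.8,-.6])
ctrl.move_l([*P0,150],feed=120)
ctrl.move_l([*t,150],o,feed=150); s=st(); print(s['qpos'].round(2))
ctrl.move_l([*t,100],feed=100); ctrl.dwell(.2); st()
snap("l_s","scene",(100,180,260,300),5); snap("l_w")
```

```text
25.03 [504.2 296.6 149.9] [-1.571e+00 -1.000e-03 -1.626e+00] F [-0.  -0.9 -5.8] gap 13.4
[-0.2   0.6  -0.56  1.76  0.4   0.89 -0.99]
 25.88 [504.2 297.9 100.7] [-1.570e+00  1.000e-03 -1.625e+00] F [ 0.3  0.5 -4.7] gap 13.7
```

View pics/l_s.png

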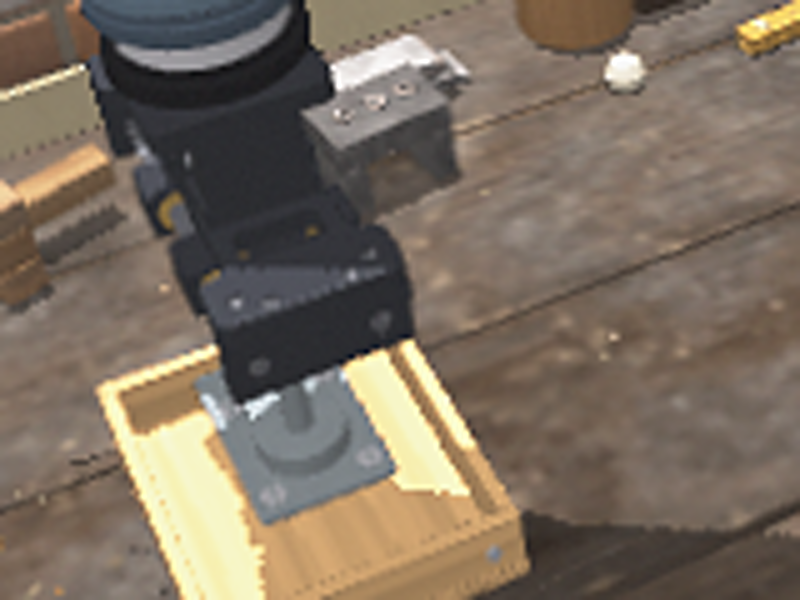

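View pics/l_w.png

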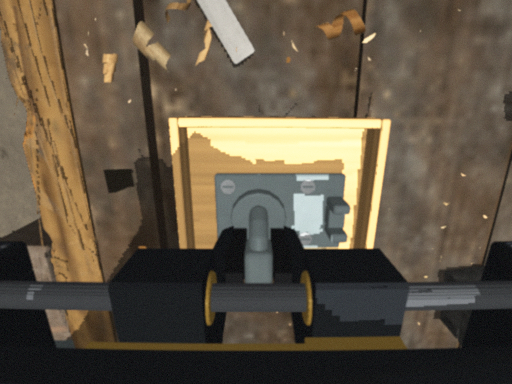

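Run:
```python
from h import *
s=ctrl.observe(); 
ST=np.array([519.7,296.7]); a=np.radians(-3.1); X=np.array([np.cos(a),np.sin(a)]); t=ST-16*X
ctrl.move_l([*t,70],feed=80); st()
for z in (65,63,62,61,60.5):
    ctrl.move_l([*t,z],feed=20); s=st(z)
    if s['contact_force'][2]>-1: print("touch"); break
ctrl.command_gripper(0.5); st("open"); ctrl.dwell(.2)
ctrl.move_l([*t,170],feed=150); st()
snap("m_w"); snap("m_s","scene",(100,180,260,300),5); snap("m_t","top")
P,C,h=cloud("wrist",'pics/m_w.npz'); Y=np.array([-X[1],X[0]])
A=(P[:,:2]-ST)@X; B=(P[:,:2]-ST)@Y; n=(abs(A)<72)&(abs(B)<58)
k=n&(P[:,2]>87)&(P[:,2]<97); print("head",k.sum(),A[k].mean(),B[k].mean(),P[k,2].mean())
k=n&(h[:,1]<50)&(P[:,2]<17)&(P[:,2]>9); W=P[k]; c,*_=np.linalg.lstsq(np.c_[W[:,:2]-ST,np.ones(len(W))],W[:,2],rcond=None); print("plate",k.sum(),"z",W[:,2].mean(),"slope",c, "A",np.percentile(A[k],[2,98]),"B",np.percentile(B[k],[2,98]))
```

```text
26.51 [503.4 297.5  69.4] [-1.572 -0.    -1.625] F [ 0.  -0.5 -6. ] gap 13.6
65 26.91 [503.7 297.5  65. ] [-1.571 -0.    -1.625] F [ 0.5 -0.6 -5.5] gap 13.4
63 27.16 [503.7 297.5  62.9] [-1.571 -0.    -1.625] F [ 0.2 -0.1 -5.6] gap 13.3
62 27.41 [503.7 297.6  62. ] [-1.571 -0.    -1.625] F [ 0.8 -0.4 -5.6] gap 13.9
61 27.66 [503.8 297.7  61.1] [-1.571  0.    -1.625] F [-0.3  0.2 -4.8] gap 13.7
60.5 27.91 [503.9 297.7  61.1] [-1.57   0.    -1.625] F [-3.  -1.2  4.5] gap 13.5
touch
open 28.52 [503.8 297.6  60.5] [-1.571  0.    -1.625] F [-0.3 -0.1  0.1] gap 43.8
 29.61 [503.2 297.1 169.1] [-1.572e+00 -1.000e-03 -1.625e+00] F [ 1.5 -0.2 -0.2] gap 43.9
head 382 -14.519596255602488 -0.06113530070727367 90.8670187002837
plate 2972 z 13.582141011898711 slope [-6.33155442e-03 -9.12535492e-03  1.36361028e+01] A [-44.95303941  47.49954586] B [-29.78234585  40.54719447]
```

View pics/m_s.png

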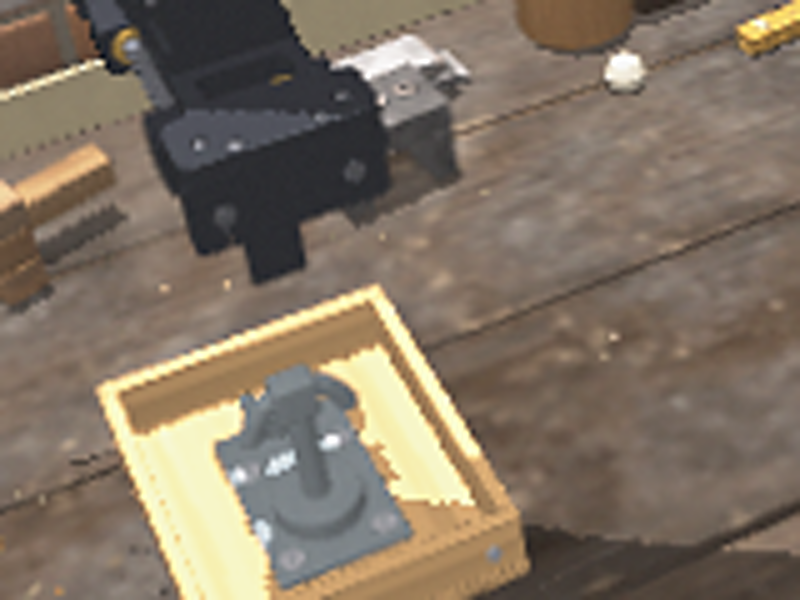

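View pics/m_t.png

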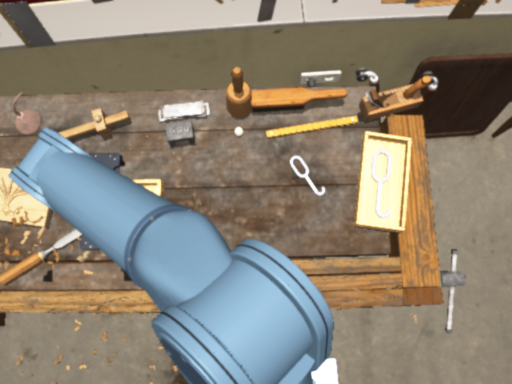

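Hook stands level in the short tray (head top at 91 mm, i.e. plate on the 7 mm floor), and the link lies flat in the long tray at (382,180). I'll hand the job in.

Run:
```python
from h import *
ctrl.dwell(.3); st(); ctrl.job_done()
```

```text
30.06 [503.6 297.5 169.8] [-1.571 -0.    -1.625] F [1.  0.8 0.4] gap 43.9
the job is handed in; nothing more can be done
```

The link now lies flat in the long tray and the twin hook stands upright in the short tray. I handed the job in at 30 s of the 64 s allowed; no verdict is reported.

**Disagreement with the task text:** the link was not in the forked rest at the start. Its shank pointed away from the fork, tilted about 8° with the J end on the bench. I gripped the shank 78 mm from the eye rather than 90 mm, with the tool tilted to match. I then levelled the link at 36 mm above the bench before turning it.

**Link:** I turned it a quarter turn round the post, lifted it off and laid it in the tray. Contact forces stayed at about 3 N throughout, so it never struck the arms. The last look showed it flat and clear of the walls, about 13 mm high by depth. My automatic check of its outline in the tray was contaminated by wall pixels, so I relied on the pictures for its position.

**Hook:** I checked that it had not moved, pinched the head, and set it down with a touch of about 5 N.
- **Head:** 14.5 mm along and 0 mm across from the tray's centre, with its top at about 91 mm. That height means the plate is on the 7 mm floor.
- **Plate:** the plate's fitted slope was about 0.01 rad, inside the 0.12 rad limit.

The gripper was about 75 mm clear of the hook when I handed in.

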